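# Seat the filter disc in its holder and swing the clip over it

### The arm

A 7-joint arm with a two-finger parallel gripper is mounted at the origin on the work surface. World frame = base frame: x ahead of the robot, y to its left, z up, the work surface at z = 0. Lengths are in m, angles in rad, forces in N, time in s.
With the tool pointing down it reaches from about 0.4 to 0.9 m from the base axis. Payload 5.5 kg.
Tool frame: the origin (TCP) lies on the centre line of the jaws, within the pads' length; the fingertips stand 8 mm ahead of it and the grasp point (between the pads) lies 11 mm behind it; y points along the fingers, x is the direction in which the jaws open and shut, and the axes are right-handed (so a half turn about y gives the same grasp; the last joint's range is limited). The gripper opens to 92 mm and grips with 3 to 60 N. Pads are 19 mm wide; open, the fingers measure 130 mm over their backs; the gripper's body (75 mm by 190 mm) begins 47 mm behind the grasp point.
Start: joints at [1.439, 0.501, -0.427, 1.55, 0.221, 1.138, -0.21], TCP at [0.25, -0.6, 0.235] pointing down, gripper open.
Joint ranges: [-2.88, 2.88], [-0.31, 2.03], [-1.54, 1.56], [0.2, 2.42], [-1.41, 4.55], [0.19, 2.02], [-2.57, 2.57]. Speed limits (rad/s): [2.57, 2.57, 3.14, 3.14, 3.14, 3.14, 3.14].

### API

Orientations are given as a unit quaternion [w, x, y, z].
In Python, from station import env gives the robot as it stands. The module is installed in compiled form; this text tells all that it offers.
- The arm moves only by the shell command python3 -m crank 'ROWS'. ROWS is text: rows parted by semicolons, each of 5 numbers parted by spaces: the closure, from 0 (fully open) to 1 (shut), then the shift along the tool's x, y, z in m, then the turn about the tool's y in rad. A call has 1 to 10 rows; each row shifts and turns the commanded pose from where the row before left it, along the tool's axes as they then stand; what a row does not reach is not made up. A row lasts 1/8 s, in which the tool goes at most 62.5 mm and 10.7 degrees, less where a joint would pass 70% of its speed; a pose out of reach is approached as far as the arm can. A call is refused whole if a number of a shift passes 0.0625 or a number of a turn 0.188, either way. A call with a gripper value outside its range is refused whole. The fingers move at their own pace and stop on an object; the grip force is fixed at half the most. Time passes only in rows, so rows that do not move let the fingers close. It gives the time, the measured TCP pose, the force and the opening at its end, in the units of the state.
- env.get_obs(): the state, without advancing time (a new reading comes with each control period).
- env.read_camera(name): name is "scene" or "top"; returns a dict with "image" (480x640x3 uint8, blue, green, red), "fx", "fy", "cx", "cy" (pixels), "k1" (the pictures are not rectified: a ray, as slopes to the right and down, at radius r is drawn at 1 + k1 r^2 times it, then the intrinsics apply), "position" and "rotation" of the camera in the world. Camera axes: x right, y up, looking along -z (the intrinsics and any distortion apply to the point x, -y, -z); pixel columns grow to the right and rows downward; lengths in m; the calibration is good to about 2 mm. A picture is of the moment at which its call begins. There is no depth.
- env.finish_job(): hands the job in, once; it reports no verdict.
The state is a dict: "time_s": time; "qpos": joint angles; "qvel": joint speeds; "joint_efforts": joint torques, N m; "position": TCP position; "ee_rot": TCP orientation; "force": force on the tool from outside, world axes, zero at the start; "moment": the same for the moment, N m; "width": finger opening in m.
Only numpy, scipy, OpenCV 4.12 (cv2) and the standard library are available. Lean on these libraries where they do the work, as an engineer would, in place of code of your own. Each camera call takes 0.05 s, during which the arm holds its last target.

### The job

Nudge the loose white filter disc across the deck of the blue filter holder with the fingertips until it drops over the edge of the round recess and lies flat on the bottom, then push the yellow swing clip over it as far as it goes. Do not pick the disc up or push it off the holder, and leave the jar, beaker and dropper bottle where they stand.

Things in the scene. Friction and masses are not known exactly. Their poses are not given: they have to be found in the camera images.
- holder: the blue plastic filter holder, a block fixed to the bench: 150 mm (x) by 250 mm (y) by 32 mm high, with a flat level top (the deck). Origin at the centre of its underside on the bench, z up. The disc's recess is centred at x 0, y +55 mm in this frame and the clip's upright pivot axis at x 0, y +100 mm. The disc starts on the other half of the deck (y negative), and nothing stands on the deck between it and the recess
- seat (a point): centre of the floor of the round recess in the holder: 54 mm diameter, 9 mm deep, with a dark steel floor; the floor is 23 mm above the bench and the rim is level with the deck, 32 mm above the bench. Axes parallel to the holder's
- frit: the loose white filter disc, rigid, 50 mm diameter and 8 mm thick, about 35 g, lying flat on the deck at the start. Origin at the centre of its underside, z along its axis. Home in the recess, its top is about 1 mm below the deck and its origin within about 2 mm of the seat point
- clip (a joint): angle of the yellow swing clip about its upright pivot, rad: 0 = pointing along the holder's +x; it grows clockwise seen from above to 1.571 at its stop, where the clip points along the holder's -y, straight over the middle of the recess. It starts between 0 and 0.45 and stays where it is left (light friction, about 1 N at its end)
- clip_end (a point): middle of the free end of the clip, 54 mm from the pivot axis. The clip is a bar 12 mm wide whose underside is 2 mm and whose top is 16 mm above the deck; at the pivot sits a steel boss 18 mm in diameter and 18 mm high. The point's x axis points outwards along the bar
- jar: amber glass jar with black cap, 48 mm diameter, 65 mm high, loose; origin at the centre of its underside. Leave alone
- beaker: white beaker, 56 mm diameter, 70 mm high, loose; origin at the centre of its underside. Leave alone
- dropper: white dropper bottle with red cap, 40 mm diameter, 85 mm high, loose; origin at the centre of its underside. Leave alone

How it is judged:
By the outcome, as a careful person would: the job done as asked, in the order asked, and still so for the second after the job is handed in, with the robot touching nothing.
It also fails if it takes over 48 s, if anything falls off the work surface, if the arm or the gripper's body presses on something with over 40 N, if the wrist force passes 120 N, or if a joint passes its speed limit or range.

## Working session

There is one attempt and no reset: what is moved stays moved. The work goes in short steps, Python scripts to look and compute and a shell command to move; the robot and the scene stay as the last step left them, time stands still between calls to the robot, and variables do not carry over. Pictures are saved under pics/ and viewed, and the job is handed in when it is done.

```bash
mkdir -p pics; cat > h.py <<'E'
import numpy as np,cv2
from station import env
def cams():
    return {n:env.read_camera(n) for n in("scene","top")}
def ray(c,u,v):
    xd=(u-c["cx"])/c["fx"];yd=(v-c["cy"])/c["fy"]
    x,y=xd,yd
    for _ in range(30):
        s=1+c["k1"]*(x*x+y*y);x,y=xd/s,yd/s
    R=np.array(c["rotation"])
    if R.shape!=(3,3):
        from scipy.spatial.transform import Rotation
        R=Rotation.from_quat(np.r_[R[1:],R[0]]).as_matrix()
    return np.array(c["position"]),R@np.array([x,-y,-1])
def onz(c,u,v,z):
    p,d=ray(c,u,v);return p+d*(z-p[2])/d[2]
def tri(c1,a,c2,b):
    p,d=ray(c1,*a);q,e=ray(c2,*b)
    s=np.linalg.lstsq(np.c_[d,-e],q-p,rcond=None)[0]
    A,B=p+s[0]*d,q+s[1]*e
    return (A+B)/2,np.linalg.norm(A-B)
def save(tag):
    c=cams()
    for n in c: cv2.imwrite(f"pics/{tag}_{n}.png",c[n]["image"])
    import pickle;pickle.dump(c,open("last.pkl","wb"))
    return c
E
python3 - <<'E'
from h import *
c=save("a")
for n in c: print(n,{k:v for k,v in c[n].items() if k!="image"})
print(env.get_obs())
E
```

```text
scene {'fx': 451.77140377281074, 'fy': 451.77140377281074, 'cx': 314.55939424734163, 'cy': 233.8547791671497, 'k1': 0.03964062686955089, 'position': array([ 0.78041234, -0.38985764,  0.67814006]), 'rotation': array([0.92293832, 0.29717568, 0.07597082, 0.23259386])}
top {'fx': 505.19937521931803, 'fy': 505.19937521931803, 'cx': 317.25435777393625, 'cy': 238.50666324845187, 'k1': -0.07715309247373184, 'position': array([0.38758662, 0.00796247, 0.96688154]), 'rotation': array([-0.69930531, -0.08233352,  0.08104587,  0.70542529])}
{'time_s': 0.1, 'qpos': array([ 1.43919871,  0.50177839, -0.42675321,  1.55134601,  0.22080378,
        1.1383174 , -0.21029509]), 'qvel': array([-0.00315864, -0.00306954,  0.0011576 , -0.00403116,  0.00018345,
       -0.0008711 ,  0.00105703]), 'joint_efforts': array([-1.07895245e-02, -5.67874146e+01, -5.83842069e+00, -2.79915047e+01,
       -6.90311333e-02,  2.41173530e-02,  6.08194591e-05]), 'position': array([ 0.24969329, -0.59944766,  0.2337618 ]), 'ee_rot': array([ 0.58871423, -0.58798753,  0.39275063, -0.39170546]), 'force': array([0.41860685, 0.30750938, 0.0682462 ]), 'moment': array([-0.05074007, -0.05599492, -0.03882877]), 'width': 0.09203433004798772}
```

View pics/a_scene.png

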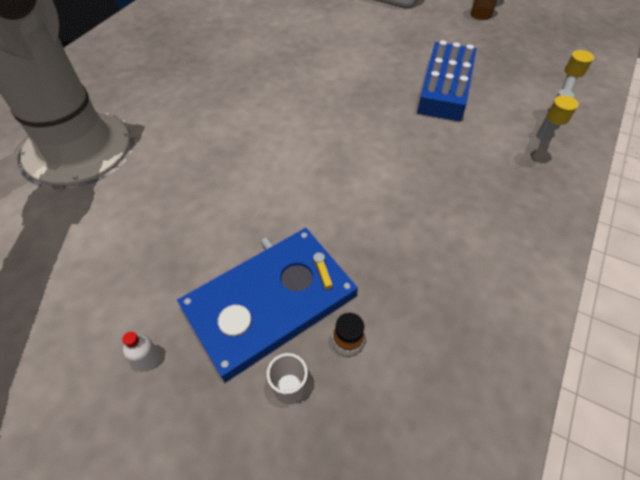

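View pics/a_top.png

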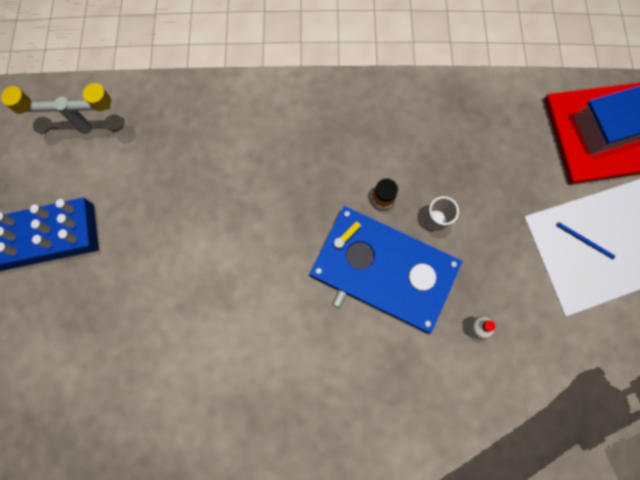

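The scene view shows the disc at about (235,320), the recess at (297,278), and the clip running from (319,258) to (328,288). In the top view they are at (423,277), (360,255), and (339,243) to (360,225). The jar and beaker stand close to the holder's +x side. Next I measure these with masks.

```bash
cat > m.py <<'E'
from h import *
import pickle
def cen(m,seed=None,lo=20):
    cs,_=cv2.findContours(m.astype(np.uint8),cv2.RETR_EXTERNAL,cv2.CHAIN_APPROX_NONE)
    cs=[k for k in cs if cv2.contourArea(k)>lo]
    if seed is not None: cs.sort(key=lambda k:np.hypot(*(np.array(cv2.minEnclosingCircle(k)[0])-seed)))
    return cs[0] if cs else None
def feats(c,sd):
    im=c["image"];hsv=cv2.cvtColor(im,cv2.COLOR_BGR2HSV).astype(int)
    H,S,V=hsv[...,0],hsv[...,1],hsv[...,2]
    f={}
    masks=dict(frit=(S<60)&(V>170),seat=(S<110)&(V<110),clip=(H>18)&(H<35)&(S>140)&(V>100),
      blue=(H>105)&(H<130)&(S>150)&(V>60))
    for k,m in masks.items(): f[k]=cen(m,sd[k] if k in sd else None)
    return f
E
python3 - <<'E'
from m import *
c=pickle.load(open("last.pkl","rb"))
sd=dict(scene=dict(frit=(235,320),seat=(297,278),clip=(325,275),blue=(267,302)),top=dict(frit=(423,277),seat=(360,255),clip=(351,233),blue=(387,268)))
F={n:feats(c[n],sd[n]) for n in c}
E={}
for n in c:
  for k in("frit","seat"):
    E[n,k]=cv2.fitEllipse(F[n][k]);print(n,k,np.round(E[n,k],1) if 0 else E[n,k])
  E[n,'clip']=cv2.minAreaRect(F[n]['clip']);print(n,E[n,'clip'],cv2.boxPoints(E[n,'clip']).tolist())
  print(n,"blue",cv2.approxPolyDP(cv2.convexHull(F[n]['blue']),4,True)[:,0].tolist())
for k in("frit","seat","clip"):
  print(k,tri(c['scene'],E['scene',k][0],c['top'],E['top',k][0]))
  for n in c: print('  ',n,onz(c[n],*E[n,k][0],dict(frit=.04,seat=.032,clip=.048)[k]))
# screws
for n,l in dict(scene=[(188,301),(304,235),(347,286),(225,364)],top=[(428,324),(319,271),(347,214),(454,265)]).items():
  print(n,[onz(c[n],*p,.032)[:2].round(4).tolist() for p in l])
for a,b in zip([(188,301),(304,235),(347,286),(225,364)],[(428,324),(319,271),(347,214),(454,265)]): print(tri(c['scene'],a,c['top'],b))
print('pivot',tri(c['scene'],(319,258),c['top'],(339,243)))
for nm,a,b in(('jar',(349,327),(386,188)),('beaker',(288,374),(444,211)),('drop',(131,340),(488,326))): print(nm,tri(c['scene'],a,c['top'],b))
from scipy.spatial.transform import Rotation
q=env.get_obs()["ee_rot"];print(Rotation.from_quat(np.r_[q[1:],q[0]]).as_matrix())
for n in c:
  x,y=(200,215) if n=='scene' else (300,190)
  cv2.imwrite(f"pics/z_{n}.png",cv2.resize(c[n]["image"][y:y+150,x:x+200],None,fx=4,fy=4,interpolation=cv2.INTER_CUBIC))
E
```

```text
scene frit ((233.68753051757812, 319.2281799316406), (28.095163345336914, 32.409175872802734), 62.20358657836914)
scene seat ((296.3311767578125, 277.6139221191406), (24.412992477416992, 30.013973236083984), 86.34944152832031)
scene ((323.9452819824219, 274.4744567871094), (26.31421661376953, 6.920296669006348), 70.01689147949219) [[316.1971130371094, 263.2919921875], [322.7007751464844, 260.927001953125], [331.6934509277344, 285.65692138671875], [325.1897888183594, 288.02191162109375]]
scene blue [[306, 229], [356, 287], [355, 295], [225, 380], [178, 300]]
top frit ((422.1727294921875, 276.5671081542969), (24.74555206298828, 26.10346221923828), 140.07057189941406)
top seat ((359.5929260253906, 255.1274871826172), (24.58733367919922, 25.778478622436523), 109.13667297363281)
top ((350.5, 231.0), (4.949747085571289, 21.920310974121094), 45.0) [[341.0, 237.0], [356.5, 221.5], [360.0, 225.0], [344.5, 240.5]]
top blue [[344, 206], [461, 261], [430, 332], [310, 274]]
frit (array([ 0.53055062, -0.18614409,  0.04187475]), np.float64(0.0026124353237947343))
   scene [ 0.52888595 -0.18647026  
[... 717 characters left out ...]
0.000338179252016358))
(array([ 0.65527218, -0.0489678 ,  0.03358041]), np.float64(0.0005696110884089719))
(array([ 0.55451138, -0.24857232,  0.03234659]), np.float64(0.0007526641361813569))
pivot (array([ 0.59472   , -0.03189851,  0.04939294]), np.float64(0.0006472543075297991))
jar (array([ 0.69500904, -0.12315369,  0.06407693]), np.float64(0.005047509202251549))
beaker (array([ 0.65023284, -0.22736468,  0.06779622]), np.float64(0.000519711516254691))
drop (array([ 0.43625354, -0.29053943,  0.07732396]), np.float64(0.0019110787646227903))
[[ 3.84627559e-01 -6.59781438e-04  9.23071615e-01]
 [-9.23070096e-01  1.67500938e-03  3.84628123e-01]
 [-1.79992411e-03 -9.99998380e-01  3.52302529e-05]]
```

View pics/z_top.png

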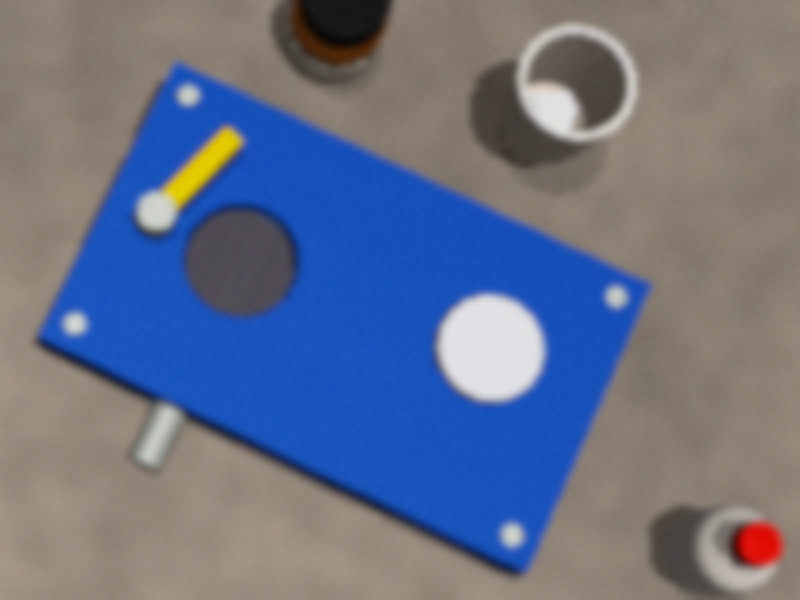

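View pics/z_scene.png

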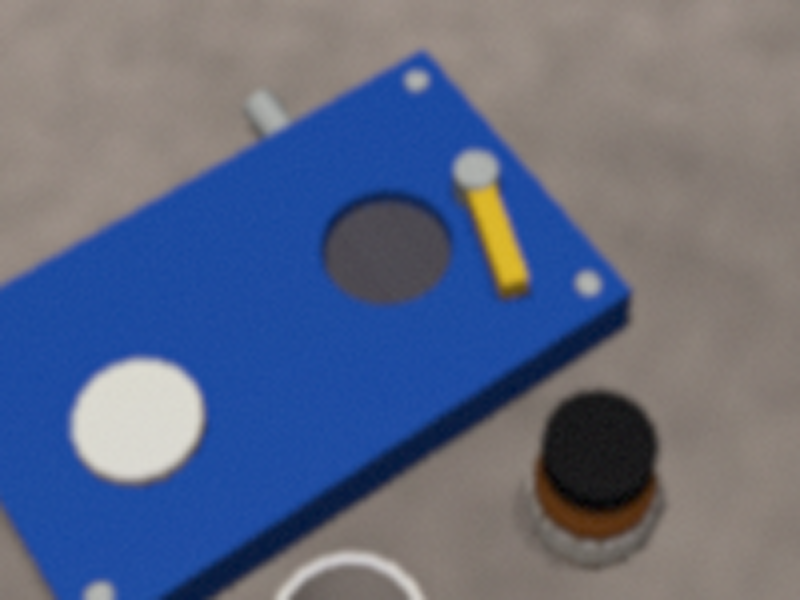

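Both views agree with the holder frame. It is centred at about (0.550, -0.121), its +y axis is (0.45, 0.893), the seat is at (0.5747, -0.072) and the disc at (0.5306, -0.186). The push direction is (0.36, 0.933), 122 mm. I'll turn the tool so its z axis lies along the push, with the jaws about 30 mm apart as a cradle behind the disc.

```bash
python3 -m crank '0.67 0 0 0 -0.16; 0.67 0 0 0 -0.16; 0.67 0 0 0 -0.16; 0.67 0 0 0 -0.16; 0.67 0 0 0 -0.168; 0.67 0 0 0 0'; python3 -m crank '0.67 0.01 0 0.04 0; 0.67 0.01 0 0.04 0; 0.67 0.01 0 0.04 0; 0.67 0.01 0 0.04 0; 0.67 0.01 0 0.04 0;0.67 0.01 0 0.04 0; 0.67 0.01 0 0.04 0; 0.67 0.01 0 0.04 0; 0.67 0.01 0 0.04 0; 0.67 0.01 0 0.04 0'
cat > g.py <<'E'
import sys
from h import *
from scipy.spatial.transform import Rotation
o=env.get_obs();q=o["ee_rot"];R=Rotation.from_quat(np.r_[q[1:],q[0]]).as_matrix()
t=np.array([float(a) for a in sys.argv[1:4]])
print("t",o["time_s"],"pos",o["position"].round(4),"w",round(o["width"],4),"F",o["force"].round(1));print("x",R[:,0].round(3),"z",R[:,2].round(3))
print("delta tool",(R.T@(t-o["position"])).round(4))
E
python3 g.py .5144 -.2281 .2338
```

```text
time_s: 0.85
position: [0.2497, -0.5997, 0.2341]
ee_rot: [0.695, -0.695, 0.13, -0.13]
force: [-0.9, 0.6, -0.4]
width: 0.0369
time_s: 2.1
position: [0.4878, -0.2616, 0.2347]
ee_rot: [-0.695, 0.695, -0.131, 0.131]
force: [-0.7, -1.1, 0.7]
width: 0.0304
t 2.1 pos [ 0.4878 -0.2616  0.2347] w 0.0304 F [-0.7 -1.1  0.7]
x [ 0.931 -0.364  0.   ] z [ 0.364  0.931 -0.   ]
delta tool [0.0126 0.0009 0.0409]
```

```bash
python3 -m crank '0.67 0.0126 0 0.0385 0; 0.67 0 0.04 0 0; 0.67 0 0.04 0 0; 0.67 0 0.04 0 0; 0.67 0 0.03 0 0; 0.67 0 0.02 0 0; 0.67 0 0.01 0 0; 0.67 0 0 0 0; 0.67 0 0 0 0'
python3 g.py .5144 -.2281 .0435; python3 -c "
from h import *
save('b')"
```

```text
time_s: 3.22
position: [0.5137, -0.2317, 0.0558]
ee_rot: [-0.695, 0.695, -0.129, 0.13]
force: [0.6, 0.2, 0.7]
width: 0.0301
t 3.225 pos [ 0.5137 -0.2317  0.0558] w 0.0301 F [0.6 0.2 0.7]
x [ 0.933 -0.36   0.002] z [ 0.36   0.933 -0.   ]
delta tool [-0.0007  0.0123  0.0036]
```

View pics/b_scene.png

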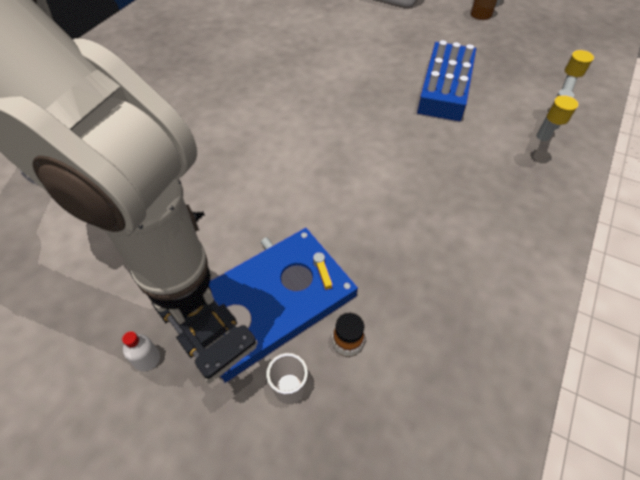

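View pics/b_top.png

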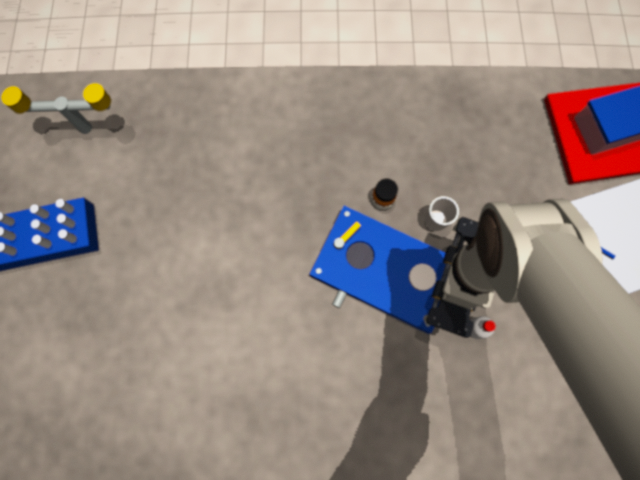

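The gripper is behind the disc and clear of the beaker and dropper. The disc is still at about (423,277) in the top view. I'll go down to just above the deck and start the push.

```bash
python3 -m crank '0.67 0 0.006 0 0; 0.67 0 0.006 0 0; 0.67 0 0 0 0; 0.67 0 0 0 0'; python3 -m crank '0.67 0 0 0.006 0; 0.67 0 0 0.006 0; 0.67 0 0 0.006 0; 0.67 0 0 0.006 0; 0.67 0 0 0.006 0; 0.67 0 0 0.006 0; 0.67 0 0 0 0'
python3 g.py .5641 -.0995 .0435; python3 -c "
from h import *
save('c')"
```

```text
time_s: 3.82
position: [0.5128, -0.2312, 0.0426]
ee_rot: [0.695, -0.695, 0.129, -0.129]
force: [0.2, -0.0, -0.1]
width: 0.0302
time_s: 4.7
position: [0.5261, -0.1969, 0.0428]
ee_rot: [0.695, -0.695, 0.129, -0.129]
force: [0.3, -0.2, -0.4]
width: 0.0309
t 4.7 pos [ 0.5261 -0.1969  0.0428] w 0.0309 F [ 0.3 -0.2 -0.4]
x [ 0.933 -0.359  0.   ] z [0.359 0.933 0.   ]
delta tool [ 0.0005 -0.0006  0.1046]
```

View pics/c_top.png

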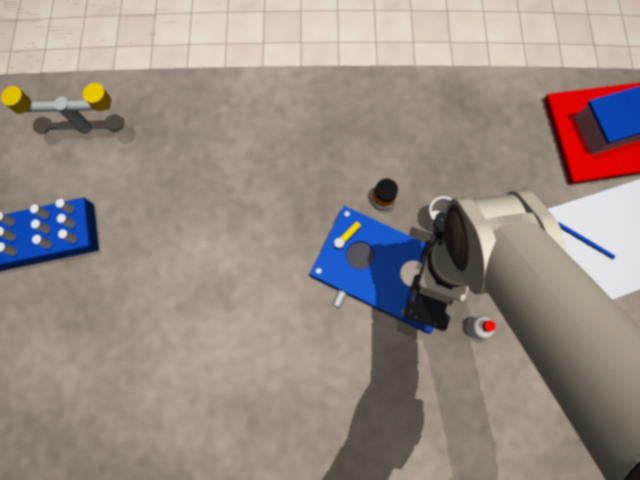

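View pics/c_scene.png

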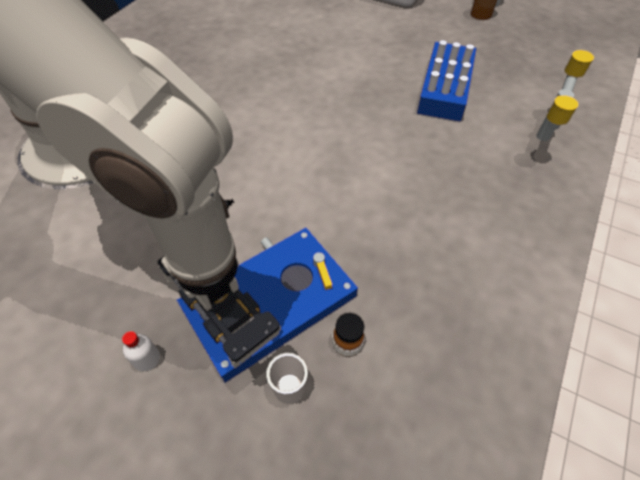

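The disc has moved to about (412,272) in the top view, cradled by the fingers. I'll continue the push.

```bash
python3 -m crank '0.67 0 0 0.006 0; 0.67 0 0 0.008 0; 0.67 0 0 0.008 0; 0.67 0 0 0.008 0; 0.67 0 0 0.008 0; 0.67 0 0 0.008 0; 0.67 0 0 0.006 0;0.67 0 0 0.006 0;0.67 0 0 0.004 0; 0.67 0 0 0 0'
python3 g.py .5641 -.0995 .0435; python3 -c "
from h import *
c=save('d')
cv2.imwrite('pics/d_z.png',cv2.resize(np.hstack([c['top']['image'][190:340,300:450],c['scene']['image'][215:365,200:350]]),None,fx=2.6,fy=2.6,interpolation=cv2.INTER_CUBIC))"
```

```text
time_s: 6.05
position: [0.5482, -0.1395, 0.0428]
ee_rot: [0.695, -0.695, 0.129, -0.129]
force: [-1.0, -0.0, -0.3]
width: 0.0304
t 6.05 pos [ 0.5482 -0.1395  0.0428] w 0.0304 F [-1.  -0.  -0.3]
x [ 0.933 -0.359  0.   ] z [0.359 0.933 0.   ]
delta tool [ 0.0004 -0.0007  0.043 ]
```

View pics/d_z.png

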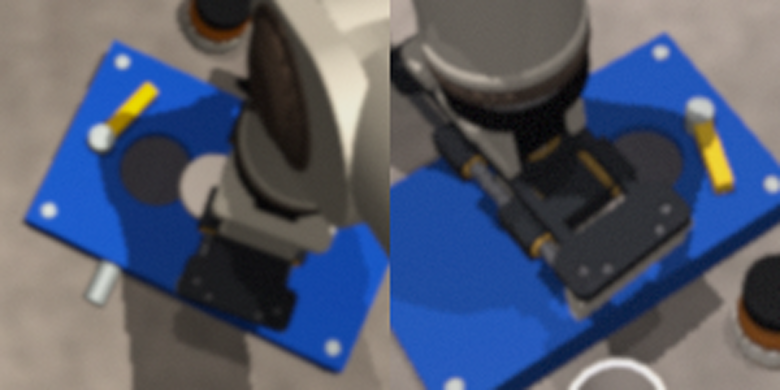

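The disc's leading edge, at about (369,262) in the top view, already overhangs the recess rim by about 8 mm and is in line. About 43 mm of push remains.

```bash
python3 -m crank '0.67 0 0 0.006 0; 0.67 0 0 0.006 0; 0.67 0 0 0.006 0; 0.67 0 0 0.005 0; 0.67 0 0 0.005 0; 0.67 0 0 0.004 0; 0.67 0 0 0.003 0;0.67 0 0 0.002 0;0.67 0 0 0 0'
python3 g.py .5641 -.0995 .0435; python3 -c "
from h import *
c=save('e')
cv2.imwrite('pics/e_z.png',cv2.resize(np.hstack([c['top']['image'][190:340,300:450],c['scene']['image'][215:365,200:350]]),None,fx=2.6,fy=2.6,interpolation=cv2.INTER_CUBIC))"
```

```text
time_s: 7.28
position: [0.5615, -0.1052, 0.0427]
ee_rot: [0.695, -0.695, 0.129, -0.129]
force: [0.2, -0.1, -1.1]
width: 0.0302
t 7.275 pos [ 0.5615 -0.1052  0.0427] w 0.0302 F [ 0.2 -0.1 -1.1]
x [ 0.933 -0.36   0.   ] z [0.36  0.933 0.   ]
delta tool [ 0.0004 -0.0008  0.0063]
```

View pics/e_z.png

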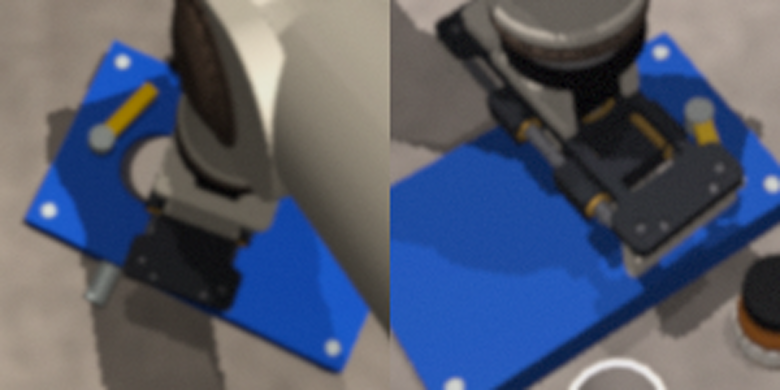

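The disc's leading edge is now tipping into the recess, with about 6 mm still to go. I'll finish in small steps and watch the force.

```bash
python3 -m crank '0.67 0 0 0.0015 0; 0.67 0 0 0.0015 0; 0.67 0 0 0.001 0;0.67 0 0 0 0'; python3 -m crank '0.67 0 0 0.001 0; 0.67 0 0 0.001 0; 0.67 0 0 0.001 0;0.67 0 0 0 0'
python3 g.py .5641 -.0995 .0435
```

```text
time_s: 7.88
position: [0.5629, -0.1015, 0.0428]
ee_rot: [0.695, -0.695, 0.129, -0.129]
force: [0.1, 0.3, -0.3]
width: 0.0301
time_s: 8.38
position: [0.564, -0.0987, 0.0428]
ee_rot: [0.695, -0.695, 0.129, -0.129]
force: [-0.1, -0.5, -0.2]
width: 0.0303
t 8.375 pos [ 0.564  -0.0987  0.0428] w 0.0303 F [-0.1 -0.5 -0.2]
x [ 0.933 -0.36   0.   ] z [0.36  0.933 0.   ]
delta tool [ 0.0004 -0.0007 -0.0008]
```

```bash
python3 -m crank '0.67 0 0 -0.005 0; 0.67 0 -0.02 -0.02 0; 0.67 0 -0.04 -0.04 0; 0.67 0 -0.04 -0.04 0; 0.67 0 0 -0.04 0;0.67 0 0 -0.02 0; 0.67 0 0 0 0'
python3 -c "
from h import *
c=save('f')
cv2.imwrite('pics/f_z.png',cv2.resize(np.hstack([c['top']['image'][190:340,300:450],c['scene']['image'][215:365,230:380]]),None,fx=2.6,fy=2.6,interpolation=cv2.INTER_CUBIC))"
```

```text
time_s: 9.25
position: [0.5034, -0.254, 0.142]
ee_rot: [0.695, -0.695, 0.131, -0.13]
force: [-0.4, 0.2, 0.4]
width: 0.0301
```

View pics/f_z.png

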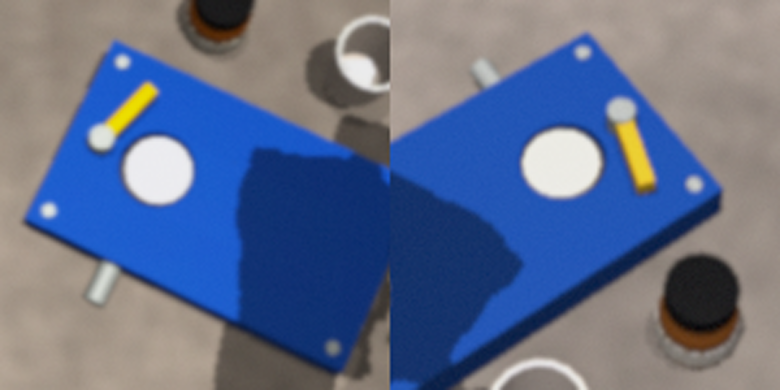

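The disc fills the recess in both views, at about (158,170) and (562,162) in this crop, with a thin even dark rim. I'll check its height and centre, then work out the clip's geometry.

```bash
python3 - <<'E'
from m import *
c=pickle.load(open("last.pkl","rb"))
sd=dict(scene=dict(frit=(446,278),seat=(297,278),clip=(325,275),blue=(267,302)),top=dict(frit=(360,255),seat=(360,255),clip=(351,233),blue=(387,268)))
sd['scene']['frit']=(296,277)
e={}
for n in c:
  f=feats(c[n],sd[n]);e[n]=cv2.fitEllipse(f['frit']);print(n,e[n],onz(c[n],*e[n][0],.031))
print(tri(c['scene'],e['scene'][0],c['top'],e['top'][0]))
# clip end corners, top of bar z .048, tool contact
hy=np.array([.450,.893]);hx=np.array([.893,-.450]);C=np.array([.5499,-.1211])
piv=C+.1*hy
for u,v in[(356.5,221.5),(360,225)]:
  p=onz(c['top'],u,v,.048)[:2]-piv;print('clip end',p@hx,p@hy)
p=(onz(c['scene'],328.5,286.8,.048)[:2]-piv);print('sc end',p@hx,p@hy)
m=.5*(onz(c['scene'],323.95,274.47,.048)+onz(c['top'],350.5,231,.048))[:2]-piv;print('mid',m@hx,m@hy,np.arctan2(-(m@hy),m@hx))
print('pivot',piv)
for nm,p in(('jar',(.695,-.123)),('beaker',(.650,-.227)),('seat',(.5746,-.0719))):
  d=np.array(p)-C;print(nm,d@hx,d@hy)
E
```

```text
scene ((295.3851013183594, 277.5511474609375), (25.395503997802734, 29.393341064453125), 82.59020233154297) [ 0.57269144 -0.07386179  0.031     ]
top ((360.5902099609375, 255.21839904785156), (25.26565933227539, 25.598939895629883), 110.4331283569336) [ 0.57509403 -0.07286065  0.031     ]
(array([ 0.57393518, -0.07356651,  0.0321786 ]), np.float64(0.0024421617105611286))
clip end 0.0523302586212839 -0.011363864047604078
clip end 0.049073330330688066 -0.020180561307521137
sc end 0.05184361989457091 -0.018855924491471762
mid 0.030008823824600094 -0.010368530439052361 0.3326746426826437
pivot [ 0.5949 -0.0318]
jar 0.13042929999999991 0.06359829999999995
beaker 0.13704429999999998 -0.04952370000000002
seat -8.290000000004668e-05 0.05505059999999997
```

The disc is home. Its height and centre agree with the seat once the 1–2 mm calibration bias is allowed for. The clip is at about 0.33 rad. Next I shut the fingers, turn, and go above the deck beyond the clip.

```bash
python3 -m crank '1 0 0 0.01 0.11; 1 0 0 0.03 0.11; 1 0 0 0.03 0.11; 1 0 0 0.03 0.1; 1 0 0 0.03 0; 1 0 0 0.03 0; 1 0 0 0 0'
python3 g.py .6392 -.0418 .142
```

```text
time_s: 10.22
position: [0.6026, -0.1205, 0.1425]
ee_rot: [0.654, -0.651, 0.272, -0.272]
force: [-0.4, 0.2, 0.3]
width: 0.0002
t 10.225 pos [ 0.6026 -0.1205  0.1425] w 0.0002 F [-0.4  0.2  0.3]
x [ 0.704 -0.71  -0.002] z [0.71  0.704 0.003]
delta tool [-0.0302  0.0008  0.0814]
```

```bash
python3 -m crank '1 -0.01 0 0.027 0; 1 -0.01 0 0.027 0; 1 -0.01 0 0.027 0; 1 0 0 0 0; 1 0 0.03 0 0; 1 0 0.03 0 0; 1 0 0 0 0'
python3 g.py .6392 -.0418 .0465;  python3 -c "
from h import *
c=save('i')
cv2.imwrite('pics/i_z.png',cv2.resize(np.hstack([c['top']['image'][190:340,300:450],c['scene']['image'][215:365,230:380]]),None,fx=2.6,fy=2.6,interpolation=cv2.INTER_CUBIC))"
```

```text
time_s: 11.1
position: [0.6348, -0.05, 0.08]
ee_rot: [-0.651, 0.652, -0.277, 0.273]
force: [-0.2, -0.7, 0.4]
width: 0.0004
t 11.1 pos [ 0.6348 -0.05    0.08  ] w 0.0004 F [-0.2 -0.7  0.4]
x [ 0.698 -0.716 -0.004] z [ 0.716  0.698 -0.005]
delta tool [-0.0026  0.0334  0.0091]
```

View pics/i_z.png

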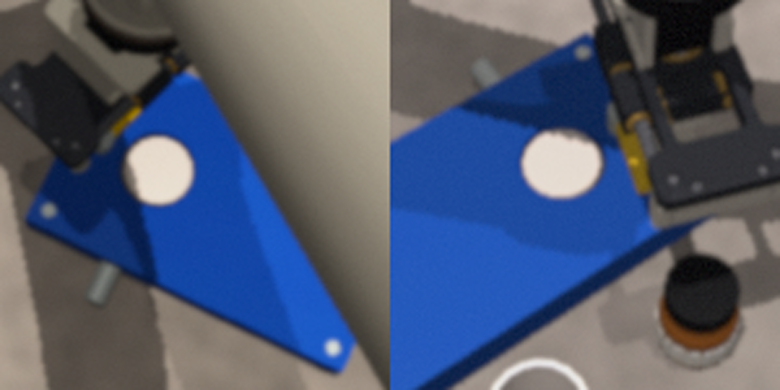

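The shut fingertips hang just beyond the clip's outer side, and the disc is unchanged. I need to move 9 mm further out before going down.

```bash
python3 -m crank '1 -0.0026 0 0.0095 0; 1 0 0 0 0; 1 0 0.015 0 0; 1 0 0.013 0 0; 1 0 0.005 0 0; 1 0 0 0 0'
python3 g.py .6392 -.0418 .0465
```

```text
time_s: 11.95
position: [0.6422, -0.0405, 0.0487]
ee_rot: [-0.651, 0.652, -0.275, 0.274]
force: [0.4, -1.0, 0.1]
width: 0.0002
t 11.95 pos [ 0.6422 -0.0405  0.0487] w 0.0002 F [ 0.4 -1.   0.1]
x [ 0.698 -0.716 -0.001] z [ 0.716  0.698 -0.001]
delta tool [-0.0012  0.0023 -0.0031]
```

```bash
python3 -m crank '1 -0.001 0.002 -0.006 0; 1 0 0 -0.006 0; 1 0.002 0 -0.006 0.155; 1 0.002 0 -0.006 0.155;1 0.002 0 -0.006 0.155;1 0.002 0 -0.006 0.155; 1 0 0 0 0'
python3 g.py .5949 -.0318 .0465;  python3 -c "
from h import *
c=save('j')
cv2.imwrite('pics/j_z.png',cv2.resize(np.hstack([c['top']['image'][190:340,300:450],c['scene']['image'][215:365,230:380]]),None,fx=2.6,fy=2.6,interpolation=cv2.INTER_CUBIC))"
```

```text
time_s: 12.82
position: [0.6172, -0.0678, 0.0483]
ee_rot: [-0.537, 0.537, -0.46, 0.461]
force: [-0.6, -1.2, -0.3]
width: 0.0005
t 12.825 pos [ 0.6172 -0.0678  0.0483] w 0.0005 F [-0.6 -1.2 -0.3]
x [ 0.153 -0.988  0.001] z [0.988 0.153 0.   ]
delta tool [-0.039   0.0017 -0.0166]
```

View pics/j_z.png

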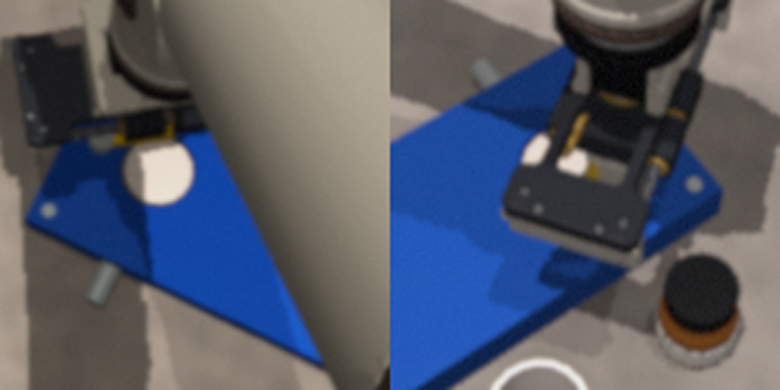

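The clip is swinging with the fingers (about 0.95 rad) and the pivot distance is being held. I'll continue to the stop.

```bash
python3 -m crank '1 0.002 0 -0.006 0.155; 1 0.002 0 -0.006 0.155;1 0.002 0 -0.006 0.155;1 0.002 0 -0.006 0.155; 1 0 0 0 0';python3 g.py .5949 -.0318 .0465; python3 -m crank '1 0 0 -0.001 0; 1 0 0 -0.001 0; 1 0 0 0 0'
python3 g.py .5949 -.0318 .0465
```

```text
time_s: 13.55
position: [0.593, -0.073, 0.0478]
ee_rot: [-0.372, 0.372, -0.601, 0.602]
force: [1.3, -0.1, 0.3]
width: 0.0006
t 13.55 pos [ 0.593  -0.073   0.0478] w 0.0006 F [ 1.3 -0.1  0.3]
x [-0.447 -0.894  0.   ] z [ 0.894 -0.447 -0.   ]
delta tool [-0.0377  0.0013 -0.0167]
time_s: 13.92
position: [0.5927, -0.0725, 0.048]
ee_rot: [-0.372, 0.37, -0.602, 0.603]
force: [4.6, -1.5, -3.0]
width: 0.0006
t 13.925 pos [ 0.5927 -0.0725  0.048 ] w 0.0006 F [ 4.6 -1.5 -3. ]
x [-0.45  -0.893 -0.001] z [ 0.893 -0.45   0.002]
delta tool [-0.0374  0.0015 -0.0163]
```

```bash
python3 -m crank '1 0 0 -0.001 0; 1 0 0 -0.001 0; 1 0 0 0 0; 1 0 0 0 0'; python3 g.py .5949 -.0318 .0465
python3 -m crank '1 0 0 0.004 0; 1 0 0 0.01 0; 1 0 -0.02 0.01 0; 1 0 -0.05 0 0; 1 0 -0.05 0 0; 1 0 0 0.05 0; 1 0 0 0.05 0; 1 0 0 0.05 0; 1 0 0 0.04 0; 1 0 0 0 0'
python3 -c "
from h import *
c=save('k')
cv2.imwrite('pics/k_z.png',cv2.resize(np.hstack([c['top']['image'][190:340,300:450],c['scene']['image'][215:365,230:380]]),None,fx=2.6,fy=2.6,interpolation=cv2.INTER_CUBIC))"
```

```text
time_s: 14.42
position: [0.5925, -0.0724, 0.0482]
ee_rot: [-0.372, 0.369, -0.601, 0.603]
force: [8.8, -3.2, -7.4]
width: 0.0001
t 14.425 pos [ 0.5925 -0.0724  0.0482] w 0.0001 F [ 8.8 -3.2 -7.4]
x [-0.45  -0.893 -0.002] z [ 0.893 -0.45   0.005]
delta tool [-0.0374  0.0016 -0.0161]
time_s: 15.68
position: [0.7813, -0.1695, 0.1654]
ee_rot: [0.37, -0.371, 0.603, -0.602]
force: [-0.6, 0.0, -0.6]
width: 0.0005
```

View pics/k_z.png

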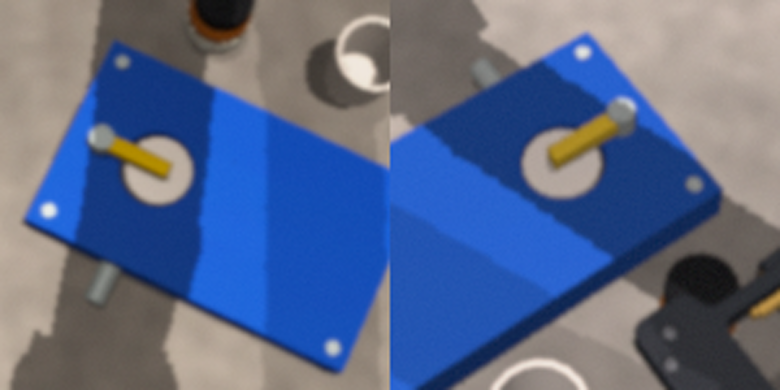

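View pics/k_scene.png

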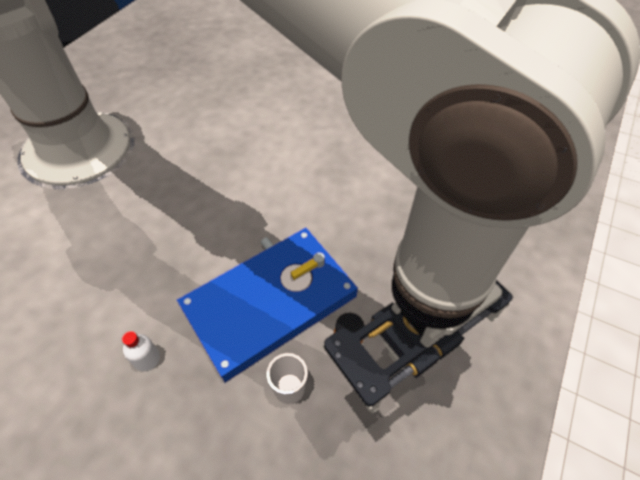

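The clip now lies over the middle of the disc, with its end at about (168,170) in the top crop, and the bottles look unmoved. I'll check the numbers before handing in.

```bash
python3 - <<'E'
from m import *
c=pickle.load(open("last.pkl","rb"))
hy=np.array([.450,.893]);hx=np.array([.893,-.450]);piv=np.array([.5949,-.0318])
pts={}
for n,s in(('scene',(307,267)),('top',(351,248))):
  hsv=cv2.cvtColor(c[n]['image'],cv2.COLOR_BGR2HSV).astype(int);H,S,V=hsv[...,0],hsv[...,1],hsv[...,2]
  k=cen((H>16)&(H<35)&(S>130)&(V>80),s);r=cv2.minAreaRect(k);pts[n]=r[0]
  m=onz(c[n],*r[0],.048)[:2]-piv;print(n,r,'rel',m@hx,m@hy,'ang',np.arctan2(-(m@hy),m@hx))
  b=cv2.boxPoints(r);e=[np.linalg.norm(b[i]-b[(i+1)%4]) for i in range(4)];i=int(np.argmax(e))
  d=(onz(c[n],*b[(i+1)%4],.048)-onz(c[n],*b[i],.048))[:2];print('  axis ang',np.arctan(-(d@hy)/(d@hx))%np.pi)
a=cv2.imread('pics/a_top.png');d=c['top']['image']
for nm,(x,y,w,h) in dict(jar=(370,175,30,37),beaker=(427,195,34,34),drop=(470,313,30,28)).items():
  A=cv2.cvtColor(a[y-8:y+h+8,x-8:x+w+8],6);B=cv2.cvtColor(d[y:y+h,x:x+w],6)
  r=cv2.matchTemplate(A,B,cv2.TM_CCOEFF_NORMED);_,s,_,l=cv2.minMaxLoc(r);print(nm,s,l)
E
```

```text
scene ((303.35748291015625, 268.5414123535156), (8.20589828491211, 27.424976348876953), 59.74356460571289) rel 0.001068215999113327 -0.03256415537478672 ang 1.538004655173589
  axis ang 1.575688358009909
top ((353.6000061035156, 250.30001831054688), (23.702320098876953, 7.155416965484619), 26.56505012512207) rel -0.00021547581828101526 -0.030170581314740395 ang 1.5779381233865546
  axis ang 1.5892898774775839
jar 0.9017905592918396 (9, 8)
beaker 0.9861144423484802 (8, 8)
drop 0.13734443485736847 (0, 0)
```

```bash
python3 - <<'E'
from m import *
a=cv2.imread('pics/a_scene.png');d=cv2.imread('pics/k_scene.png')
A=cv2.cvtColor(a[322:375,110:165],6);B=cv2.cvtColor(d[330:367,118:157],6)
print(cv2.minMaxLoc(cv2.matchTemplate(A,B,cv2.TM_CCOEFF_NORMED)))
print(env.finish_job())
E
```

```text
(-0.2437918782234192, 0.9972583055496216, (0, 0), (8, 8))
the job is handed in; nothing more can be done
None
```

I nudged the disc across the deck with the two fingertips until it dropped into the recess. I then swung the clip over it to its stop, backed the arm clear, and handed the job in at about 16 s.

**Disc:** Before the clip went over it, I measured the disc centred within about 2 mm of the seat. It lay level with the deck to within the cameras' 1–2 mm bias, with an even rim all round. I could not resolve the expected 1 mm drop any finer than that.

**Clip:** It measures 1.54–1.59 rad across both views. The force rose to about 12 N at the stop while the fingers stood still.

**Bottles:**
- **Beaker:** unmoved in the top view.
- **Dropper:** unmoved in the scene view. The top-view check of it failed (match score 0.14), probably because the arm was hiding it.
- **Jar:** matched to within 1 pixel (about 2 mm) in the top view. The shadow on it had changed, and the fingers never went near it.

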